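Hold the spring tamping cup at gauge height

ROBOT

A 7-joint arm with a two-finger parallel gripper is mounted at the origin on a cart in front of the work surface, level with it; the furniture and walls round the work are solid. World frame = base frame: x ahead of the robot, y to its left, z up, the work surface at z = 0. Lengths are in m, angles in rad, forces in N, time in s.
With the tool pointing down it reaches from about 0.425 to 0.875 m from the base axis. Payload 4.7 kg.
Tool frame: the origin (TCP) lies at the very end of the fingers, on their centre line; the grasp point (between the pads) lies 19 mm behind it; z points along the fingers, y is the line along which they close (so a half turn about z gives the same grasp; the last joint's range is limited). The gripper opens to 87 mm and grips with 3 to 60 N. Pads are 19 mm wide; open, the fingers measure 117 mm over their backs; the gripper's body (75 mm by 190 mm) begins 51 mm behind the grasp point.
Start: joints at [1.186, 0.321, -0.07, 1.45, 0.023, 1.371, -0.057], TCP at [0.252, -0.599, 0.223] pointing down, gripper open.
Joint ranges: [-2.86, 2.86], [-0.3, 2.09], [-1.38, 1.24], [0.06, 2.45], [-1.56, 4.7], [0.09, 2.05], [-2.69, 2.69]. Speed limits (rad/s): [2.57, 2.57, 3.14, 3.14, 3.14, 3.14, 3.14].

INTERFACE

Orientations are given as a rotation vector (axis times angle).
In Python, from station import env gives the robot as it stands.
- The arm moves only by the tool step_arm, never from a script. Its argument "motion" is a list that holds one entry, the list of rows, each a list of 7 numbers: the shift along the tool's x, y, z in m, then the turn, a rotation vector about the tool's x, y, z in degrees, then the finger opening in m, from 0 to 0.087. In form: [[[dx, dy, dz, ax, ay, az, gripper], ...]]. A call has 1 to 10 rows; each row shifts and turns the commanded pose from where the row before left it, along the tool's axes as they then stand; what a row does not reach is not made up. A row lasts 1/8 s, in which the tool goes at most 62.5 mm and 10.7 degrees, less where a joint would pass 70% of its speed; a pose out of reach is approached as far as the arm can. A call with a gripper value outside its range is refused whole. The fingers move at their own pace and stop on an object; "grip_force" is the grip in N (left out, the last holds). Time passes only in rows, so rows that do not move let the fingers close. It gives the time, the measured TCP pose, the force, the opening and the grip force at its end, in the units of the state.
- env.state(): the state, without advancing time (a new reading comes with each control period).
- env.capture(name): name is "scene" or "side" or "wrist"; returns a dict with "pixels" (480x640x3 uint8, red, green, blue), "fx", "fy", "cx", "cy" (pixels), "rvec" (rotation vector, rad) and "tvec" (3), from world to camera coordinates, as OpenCV has them; the wrist camera has in their place "hand_eye" (4x4, takes a point from camera to tool coordinates, whose origin is the TCP and whose axes are the flange's). Camera axes: x right, y down, z forward; pixel columns grow to the right and rows downward; lengths in m; the calibration is good to about 2 mm. The wrist camera is an equidistant fisheye: a pixel r from the principal point sees the ray r / f radians off the axis. A picture is of the moment at which its call begins: read the wrist's pose just before it. There is no depth.
- env.job_done(): hands the job in; it is judged then, once.
The state is a dict: "t": time; "joints": joint angles; "joint_velocities": joint speeds; "tau": joint torques, N m; "eef_pos": TCP position; "orientation": TCP orientation; "contact_force": force on the tool from outside, world axes, zero at the start; "torque": the same for the moment, N m; "finger_gap": opening from 0.0 (shut) to 1.0 (fully open); "gripper_force": force on a finger pad.
Only numpy, scipy, OpenCV 4.12 (cv2) and the standard library are available. Lean on these libraries where they do the work, as an engineer would, in place of code of your own. Each camera call takes 0.05 s, during which the arm holds its last target. There are 200 camera calls.

TASK

Pick up the hand tamper, stand its foot in the cup of the spring tamping station, and press the cup down with the tamper until the cup's rim is level with the tops of the two gauge posts, without driving the cup onto its bottom stop. Press on the cup only through the tamper, and leave the other things on the table where they are. Finish holding it there: the tamper upright in the gripper, still pressing the cup at that height, not let go.

Things in the scene. Friction and masses are not known exactly. Their poses are not given: they have to be found in the camera images.
- tamper_mid (a point): Centre (44 mm above the underside) of the hand tamper: pale metal, about 0.13 kg, 88 mm tall, standing upright; round foot 40 mm across, 14 mm thick, 12 mm stem, and from 48 to 88 mm up a round knurled grip 20 mm across. z up along the tool. It stands in the front row (along y) with the vial, beaker and jar in any order, centres 90 mm or more apart.
- tamper_foot (a point): Centre of the underside of the tamper's foot, 44 mm below tamper_mid on the tool's axis.
- cup_floor (a point): Centre of the inner floor (upper face) of the round aluminium cup on the spring tamping station; moves with the cup, z up. The cup is 62 mm across outside and 50 mm inside; its rim stands 8 mm above this floor. At rest this floor is 62 mm and the rim 70 mm above the table. The cup goes straight down only.
- cup (a joint): How far the cup is pressed down, m: 0 = at rest, up; grows downward; hard bottom stop at 0.024. Spring back to 0: it takes about 3 N to start and 0.6 N more per mm, so about 10 N in all at 0.012, where the rim is level with the tops of the two posts.
- station: Base of the tamping station, fixed to the table: a dark steel plate 100x136x12 mm, origin at the centre of its underside, on the cup's axis. Two steel posts, 12 mm across, stand on it 52 mm to either side of the cup's axis along the base's own y; their flat tops are 58 mm above the table, 12 mm below the rim of the resting cup.
- vial: Bystander: glass sample vial with a black cap, 25 mm across, 60 mm tall; origin at the centre of its underside.
- beaker: Bystander: open steel beaker, 74 mm across, 84 mm tall; origin at the centre of its underside.
- jar: Bystander: capsule jar with a screw lid, 60 mm across, 90 mm tall; origin at the centre of its underside.
- gauge: Bystander: stepped gauge block, 22x60x40 mm; origin at the centre of its underside.
Not all that is in view belongs to the job. Leave any orange look-alike of the part that bears tamper_mid alone.

How it is judged:
On the way, in this order (a step that is already met when the one before it is completed fails the run):
1. the tamper is gripped and lifted clear of the table (height (world z) of tamper_foot above 0.03 m and contact force between the fingers and tamper above 1 N and contact force between tamper and cup below 0.1 N), for 0.2 s.
2. the cup is held at gauge height by the gripped tamper for half a second (value of joint cup between 0.009 and 0.015 m and contact force between tamper and cup above 4 N and contact force between the fingers and tamper above 2 N and horizontal distance between tamper_foot and cup_floor below 0.008 m and z of tamper_foot in the frame of cup_floor below 0.005 m and angle between tamper_mid's own z axis and vertical below 0.15 rad and contact force between each of the arm, the fingers and cup below 0.5 N), for 0.5 s.
At the end, for the whole second after the job is handed in: Finishes holding: cup pressed 12 mm (3 mm either way) and still; tamper foot flat in the cup (axes within 8 mm, under 5 mm above its floor), tamper within 0.15 rad of upright, gripped by the fingers and pushing the cup with over 4 N; the robot itself does not touch the cup (all of step 2 and velocity of joint cup between -0.005 and 0.005 m/s); the arm keeps its last pose, push and grip.
It fails at once if the cup is driven down onto its bottom stop (pressed more than 22 mm) (value of joint cup above 0.022 m).
It fails at once if the robot presses the cup directly instead of through the tamper (contact force between any of the fingers, the arm and cup above 3 N).
It fails at once if a bystander is knocked over or shifted by more than 30 mm (distance of any of vial, beaker, jar, gauge from where it was at the start of the episode above 0.03 m).
It also fails if it takes over 42 s, if anything falls off the work surface, if the arm or the gripper's body presses on something with over 40 N, if the wrist force passes 120 N, or if a joint passes its speed limit or range.

## Working session

There is one attempt and no reset: what is moved stays moved. The work goes in short steps, Python scripts to look and compute and a tool call to move; the robot and the scene stay as the last step left them, time stands still between calls to the robot, and variables do not carry over. Pictures are saved under pics/ and viewed, at most 10 in all, crops included, and the job is handed in when it is done.

Besides the shell and the picture viewer there is one more tool, called after ">>>" as name(argument=value, ...), one argument or row to a line, values as JSON. step_arm: Moves the arm, as the interface text tells. Its arguments: {"type":"object","properties":{"motion":{"type":"array"},"grip_force":{"type":"number"}},"required":["motion"]}

```bash
mkdir -p pics
python3 - <<'E'
from station import env
import cv2,json,numpy as np
s=env.state();print(s)
for n in("scene","side"):
    c=env.capture(n);cv2.imwrite(f"pics/{n}0.png",c["pixels"][:,:,::-1])
    np.savez(f"{n}0.npz",**c)
    print(n,{k:v for k,v in c.items() if k!="pixels"})
E
```

```text
{'t': 0.0, 'joints': array([ 1.18608382,  0.321851  , -0.07008221,  1.45170153,  0.02258662,
        1.37079255, -0.05688205]), 'joint_velocities': array([ 0.00090679,  0.00206213,  0.00030226, -0.00115662, -0.0003993 ,
       -0.00026258, -0.00138625]), 'tau': array([-1.03101549e-04, -4.91281343e+01, -4.04138966e-01, -3.12526488e+01,
       -6.38929149e-02,  4.35393071e-02,  1.61611210e-04]), 'eef_pos': array([ 0.25214727, -0.59848584,  0.22142999]), 'orientation': array([-3.07745655e+00, -6.21999792e-01,  7.44435552e-04]), 'contact_force': array([ 0.3618933 , -0.2824844 , -0.49363105]), 'torque': array([-0.07248775,  0.04033999,  0.05033037]), 'gripper_force': 0.0, 'finger_gap': 0.9988931136508739}
scene {'fx': 492.93996775142966, 'fy': 492.93996775142966, 'cx': 309.09661322386665, 'cy': 240.1063035674242, 'rvec': array([ 2.16016669,  1.00968644, -0.41990745]), 'tvec': array([-0.34916864, -0.23128491,  1.20616902])}
side {'fx': 545.9967808635785, 'fy': 545.9967808635785, 'cx': 313.5778842003075, 'cy': 248.0800681439106, 'rvec': array([ 0.93289783, -2.64506551,  0.86800796]), 'tvec': array([0.41496614, 0.31764035, 0.90587775])}
```

View pics/scene0.png

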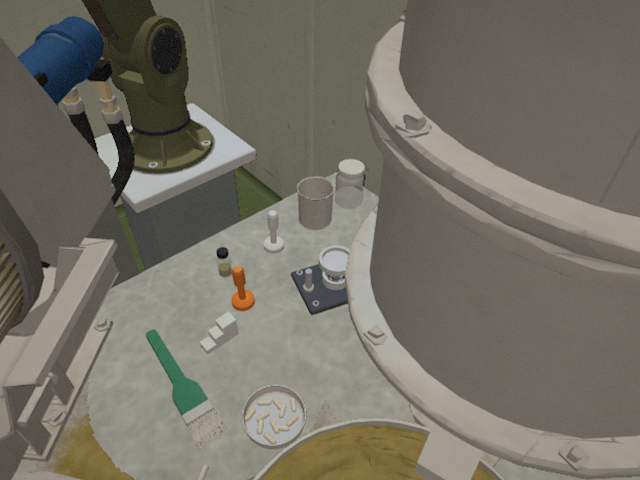

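View pics/side0.png

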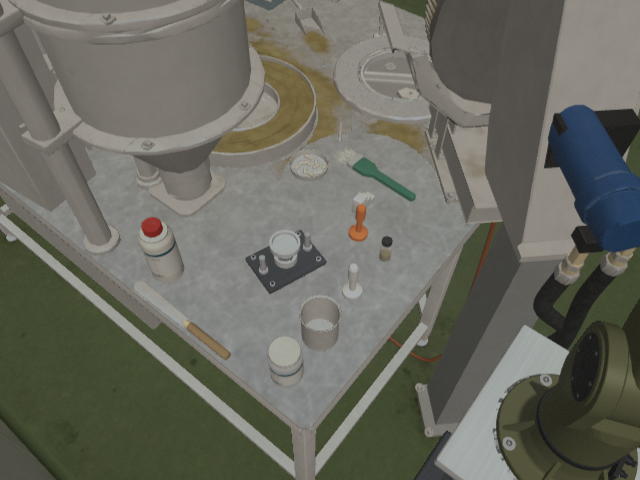

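The scene view shows the tamper with its top at about (272,213) and foot at (274,244), and the cup rim at about (336,260). In the side view the tamper top is at (353,267), the foot at (352,292), and the cup rim at (285,243), with posts at (263,257) and (307,236).

```bash
cat > h.py <<'E'
import numpy as np,cv2
def ray(c,u,v):
    R=cv2.Rodrigues(c["rvec"])[0];d=R.T@np.array([(u-c["cx"])/c["fx"],(v-c["cy"])/c["fy"],1]);return -R.T@c["tvec"],d
def onz(c,u,v,z):
    o,d=ray(c,u,v);return o+d*(z-o[2])/d[2]
def tri(*rs):
    A=np.zeros((3,3));b=np.zeros(3)
    for o,d in rs:
        P=np.eye(3)-np.outer(d,d)/(d@d);A+=P;b+=P@o
    return np.linalg.solve(A,b)
E
python3 - <<'E'
from h import *
sc=np.load("scene0.npz");si=np.load("side0.npz")
np.set_printoptions(precision=4,suppress=True)
for n,a,b,z in(("tamptop",(272,213),(353,266),.088),("foot",(274,243.5),(352,291),.012),("rim",(336,260),(285,243),.07),("post",(309,270),(307,236),.058),("post2",None,(263,257),.058),("orange",(238,268),(361,207),.088),("beaker",(316,186),(321,310),.084),("vial",(223,252),(388,241),.06),("jar",(350,168),(285,350),.09),("gauge",(220,335),(364,200),.03)):
    if a: print(n,onz(sc,*a,z),onz(si,*b,z),tri(ray(sc,*a),ray(si,*b)))
    else: print(n,onz(si,*b,z))
im=cv2.imread("pics/side0.png")[170:370,230:430];cv2.imwrite("pics/sc.png",cv2.resize(im,None,fx=3,fy=3,interpolation=2))
E
```

```text
tamptop [ 0.4485 -0.009   0.088 ] [ 0.4475 -0.0097  0.088 ] [ 0.4479 -0.0093  0.0879]
foot [ 0.4502 -0.01    0.012 ] [ 0.4414 -0.0058  0.012 ] [ 0.4442 -0.0077  0.0063]
rim [0.5978 0.0135 0.07  ] [0.5886 0.0189 0.07  ] [0.5927 0.0166 0.064 ]
post [ 0.5777 -0.0294  0.058 ] [ 0.5722 -0.0282  0.058 ] [ 0.5746 -0.0287  0.0552]
post2 [0.6059 0.0647 0.058 ]
orange [ 0.5215 -0.1325  0.088 ] [ 0.5197 -0.1347  0.088 ] [ 0.5204 -0.1334  0.0881]
beaker [0.4357 0.1074 0.084 ] [0.4372 0.0982 0.084 ] [0.4376 0.1021 0.0882]
vial [ 0.4501 -0.119   0.06  ] [ 0.4393 -0.1175  0.06  ] [ 0.4428 -0.1185  0.0548]
jar [0.4408 0.1929 0.09  ] [0.4344 0.1977 0.09  ] [0.4363 0.1967 0.0858]
gauge [ 0.5743 -0.209   0.03  ] [ 0.5522 -0.1978  0.03  ] [ 0.5611 -0.2067  0.0144]
```

View pics/sc.png

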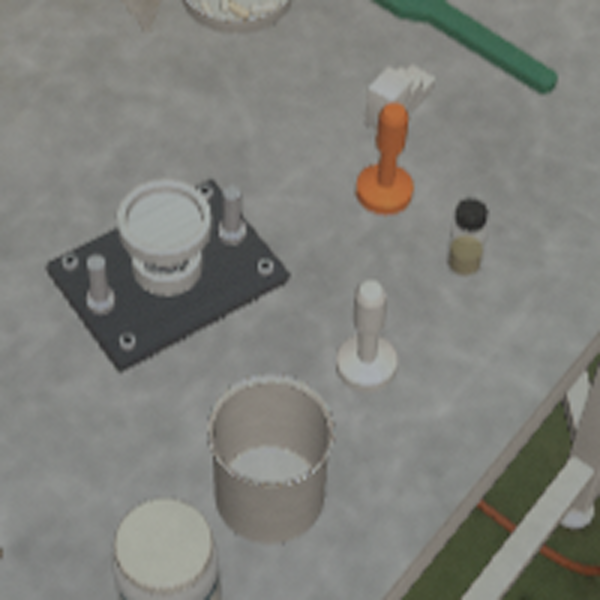

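Run:
```python
from h import *
from station import env
for n in("scene","side"):
    c=np.load(n+"0.npz");R=cv2.Rodrigues(c["rvec"])[0];print(n,"cam at",-R.T@c["tvec"])
    for t in np.linspace(0,1,5):
        p=np.array([.252,-.599,.223])*(1-t)+np.array([.448,-.009,.223])*t
        print(p,cv2.projectPoints(p.reshape(1,3),c["rvec"],c["tvec"],np.array([[c["fx"],0,c["cx"]],[0,c["fy"],c["cy"]],[0,0,1]]),None)[0].ravel())
c=env.capture("wrist");print({k:v for k,v in c.items() if k!="pixels"});cv2.imwrite("pics/w0.png",c["pixels"][:,:,::-1])
```

```text
scene cam at [ 1.00740362 -0.39299833  0.6789296 ]
[ 0.252 -0.599  0.223] [-190.94521896  249.65138163]
[ 0.301  -0.4515  0.223 ] [-55.25949531 220.25480185]
[ 0.35  -0.304  0.223] [ 64.80696059 194.24216726]
[ 0.399  -0.1565  0.223 ] [171.80435173 171.06097134]
[ 0.448 -0.009  0.223] [267.75636436 150.27277846]
side cam at [0.14907926 0.47959652 0.91731638]
[ 0.252 -0.599  0.223] [609.70614748  89.87875216]
[ 0.301  -0.4515  0.223 ] [555.69446033 117.65106058]
[ 0.35  -0.304  0.223] [496.25433346 148.21462235]
[ 0.399  -0.1565  0.223 ] [430.52408812 182.01250467]
[ 0.448 -0.009  0.223] [357.44948658 219.58678682]
{'fx': 371.64829954431775, 'fy': 371.64829954431775, 'cx': 318.6144800403783, 'cy': 243.88022917135802, 'hand_eye': array([[-3.86067303e-04, -9.54790552e-01, -2.97279081e-01,
         8.16262051e-02],
       [ 9.99999775e-01, -5.31712785e-04,  4.09067222e-04,
        -2.26813251e-05],
       [-5.48640607e-04, -2.97278856e-01,  9.54790543e-01,
        -1.62032232e-01],
       [ 0.00000000e+00,  0.00000000e+00,  0.00000000e+00,
         1.00000000e+00]])}
```

View pics/w0.png

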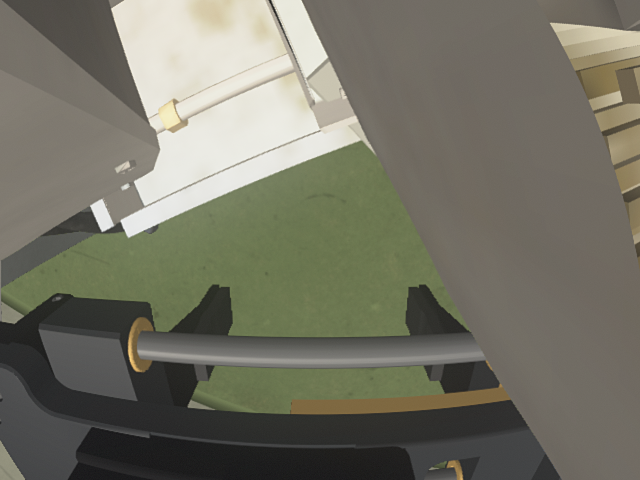

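The wrist view shows the tool hanging between a grey column on the right (edge from (310,0) to (550,480)) and a grey box at upper left (corner (158,150)). Both need locating before I swing the arm.

Run:
```python
import cv2,numpy as np
a=cv2.imread("pics/scene0.png")[0:480,0:260];b=cv2.imread("pics/side0.png")[0:480,400:640]
f=lambda x:np.clip(cv2.resize(x,None,fx=1.25,fy=1.25)*1.3,0,255).astype(np.uint8)
cv2.imwrite("pics/comp.png",np.hstack([f(a),f(b)]))
```

```text
(no output)
```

View pics/comp.png

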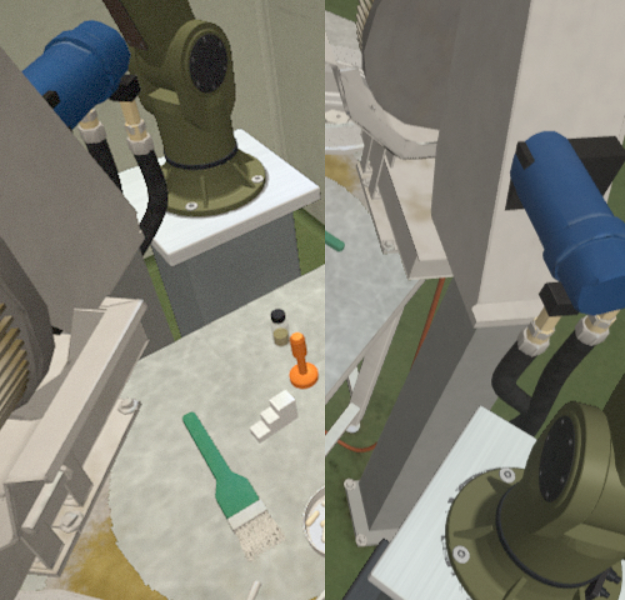

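>>> step_arm(
  motion=[
    [[0, 0, -0.03, 0, 0, 0, 0.087], [0, 0, -0.03, 0, 0, 0, 0.087], [0, 0, 0, 0, 0, 0, 0.087]],
  ],
)

```text
t: 0.52
eef_pos: [0.2529, -0.6001, 0.2853]
orientation: [3.075, 0.621, 0.002]
contact_force: [-0.1, 0.3, -0.2]
finger_gap: 0.998
gripper_force: 0.0
```

Run:
```python
from station import env
import cv2
s=env.state();print(s["t"],s["eef_pos"],s["orientation"])
c=env.capture("wrist");cv2.imwrite("pics/w1.png",c["pixels"][:,:,::-1])
```

```text
0.525 [ 0.25294446 -0.60012867  0.28527098] [3.07465400e+00 6.21343552e-01 1.66308529e-03]
```

View pics/w1.png

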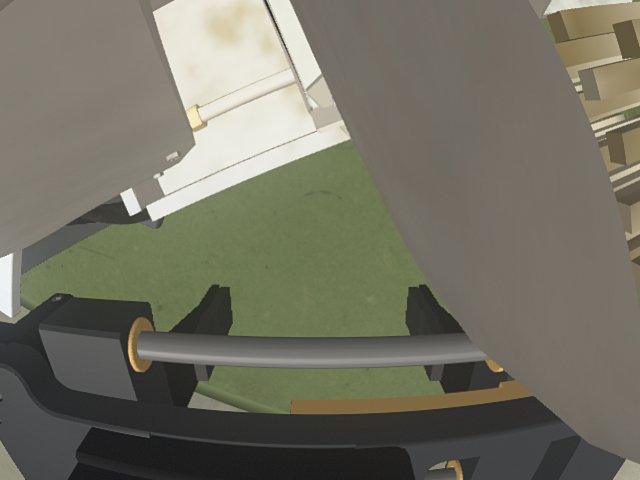

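Views: the structure is a floor-standing grey column with an overhanging upper part, between the cart and the table. Triangulate its corners.

Run:
```python
from h import *
np.set_printoptions(precision=3,suppress=True)
sc=np.load("scene0.npz");si=np.load("side0.npz")
def t2(n,a,b):
    r=[a,b];p=tri(*r);print(n,p,[round(float(np.linalg.norm(np.cross(p-o,d/np.linalg.norm(d)))),3) for o,d in r])
S=lambda x,y:ray(sc,x/1.25,y/1.25);D=lambda x,y:ray(si,400+(x-325)/1.25,y/1.25)
t2("overhang corner",S(140,215),D(472,325))
t2("bracket corner",S(143,300),D(412,275))
t2("boltfoot",S(128,405),D(390,245))
K=np.array([[371.648,0,318.614],[0,371.648,243.88],[0,0,1]])
H=np.array([[-3.86067303e-04,-9.54790552e-01,-2.97279081e-01,8.16262051e-02],[9.99999775e-01,-5.31712785e-04,4.09067222e-04,-2.26813251e-05],[-5.48640607e-04,-2.97278856e-01,9.54790543e-01,-1.62032232e-01]])
def wr(pos,rv,u,v):
    x=(u-318.614)/371.648;y=(v-243.88)/371.648;r=np.hypot(x,y);d=np.array([x/r*np.sin(r),y/r*np.sin(r),np.cos(r)])
    R=cv2.Rodrigues(np.array(rv))[0];return R@H[:,3]+pos,R@H[:,:3]@d
P0=(np.array([.25215,-.59849,.22143]),[-3.07746,-.622,.00074]);P1=(np.array([.25294,-.60013,.28527]),[3.07465,.62134,.00166])
for n,a,b in(("Acorner",(158,150),(195,145)),("tablecorner",(128,237),(150,221)),("cyl",(170,116),(197,118)),("bracket",(125,167),(172,157)),("whitefoot",(97,212),(128,200)),("Rbracket",(325,115),(325,117)),("tabedge",(362,140),(349,140))):
    t2(n,wr(*P0,*a),wr(*P1,*b))
# rays of right column edges & A edges from P1: bearing
for n,p in(("A left low",(0,255)),("A corner",(195,145)),("A top",(155,0)),("Rcol left edge",(300,0)),("Rcol mid",(420,250)),("Rcol low",(590,440)),("Rcol right",(610,170))):
    o,d=wr(*P1,*p);d/=np.linalg.norm(d);print(n,o,d)
```

```text
overhang corner [ 0.211 -0.189  0.126] [0.008, 0.008]
bracket corner [ 0.333 -0.253  0.082] [0.007, 0.007]
boltfoot [ 0.417 -0.342  0.011] [0.002, 0.002]
Acorner [ 0.292 -0.498  0.214] [0.0, 0.0]
tablecorner [ 0.168 -0.428  0.06 ] [0.001, 0.001]
cyl [ 0.304 -0.474  0.156] [0.0, 0.0]
bracket [ 0.283 -0.491  0.231] [0.0, 0.0]
whitefoot [ 0.202 -0.416  0.112] [0.001, 0.001]
Rbracket [ 0.328 -0.568  0.399] [0.002, 0.002]
tabedge [ 0.332 -0.593  0.162] [0.001, 0.001]
A left low [ 0.328 -0.568  0.447] [-0.494  0.608 -0.621]
A corner [ 0.328 -0.568  0.447] [-0.145  0.283 -0.948]
A top [ 0.328 -0.568  0.447] [ 0.175  0.498 -0.849]
Rcol left edge [ 0.328 -0.568  0.447] [ 0.304  0.173 -0.937]
Rcol mid [ 0.328 -0.568  0.447] [-0.172 -0.37  -0.913]
Rcol low [ 0.328 -0.568  0.447] [-0.327 -0.83  -0.453]
Rcol right [ 0.328 -0.568  0.447] [ 0.241 -0.664 -0.708]
```

Run:
```python
from h import *
np.set_printoptions(precision=3,suppress=True)
sc=np.load("scene0.npz");si=np.load("side0.npz")
S=lambda x,y:(sc,x/1.25,y/1.25);D=lambda x,y:(si,400+(x-325)/1.25,y/1.25)
for n,p in(("side light/dark bottom",D(470,325)),("side light/dark bottom2",D(480,305)),("scene low corner",S(143,350)),("scene mid corner",S(140,215)),("scene diag up",S(0,45)),("side foot L",D(352,485)),("side foot",D(362,545)),("side dark left bottom",D(432,160)),):
    print(n,*[onz(*p,z) for z in(-.7,-.4,0,.1,.2,.3,.5)])
# vertical test: normals of image lines vs vertical
for n,a,b in(("side edge light/dark",D(535,0),D(478,300)),("scene diag",S(0,45),S(140,215)),("scene lower edge",S(140,215),S(172,340)),("side lower col left",D(475,285),D(365,480)),("side dark left",D(455,0),D(435,200)),("side lower mid edge",D(470,325),D(365,545))):
    nn=np.cross(ray(*a)[1],ray(*b)[1]);nn/=np.linalg.norm(nn);print(n,"normal",nn)
for w,a in(("scene",sc),("side",si)):
    pass
```

```text
side light/dark bottom [ 0.287 -0.866 -0.7  ] [ 0.262 -0.617 -0.4  ] [ 0.227 -0.284  0.   ] [ 0.219 -0.201  0.1  ] [ 0.21  -0.117  0.2  ] [ 0.202 -0.034  0.3  ] [0.185 0.132 0.5  ]
side light/dark bottom2 [ 0.297 -0.951 -0.7  ] [ 0.27  -0.686 -0.4  ] [ 0.233 -0.332  0.   ] [ 0.224 -0.244  0.1  ] [ 0.215 -0.155  0.2  ] [ 0.206 -0.067  0.3  ] [0.187 0.11  0.5  ]
scene low corner [-0.368 -0.169 -0.7  ] [-0.069 -0.218 -0.4  ] [ 0.33  -0.283  0.   ] [ 0.43  -0.299  0.1  ] [ 0.53  -0.315  0.2  ] [ 0.629 -0.331  0.3  ] [ 0.829 -0.364  0.5  ]
scene mid corner [-1.003  0.105 -0.7  ] [-0.566 -0.003 -0.4  ] [ 0.017 -0.148  0.   ] [ 0.163 -0.184  0.1  ] [ 0.309 -0.22   0.2  ] [ 0.455 -0.256  0.3  ] [ 0.746 -0.328  0.5  ]
scene diag up [-2.979  0.174 -0.7  ] [-2.112  0.05  -0.4  ] [-0.955 -0.114  0.   ] [-0.666 -0.155  0.1  ] [-0.377 -0.196  0.2  ] [-0.088 -0.237  0.3  ] [ 0.49  -0.319  0.5  ]
side foot L [ 0.294 -0.239 -0.7  ] [ 0.267 -0.106 -0.4  ] [0.231 0.072 0.   ] [0.222 0.116 0.1  ] [0.213 0.161 0.2  ] [0.205 0.205 0.3  ] [0.187 0.294 0.5  ]
side foot [ 0.197 -0.129 -0.7  ] [ 0.188 -0.016 -0.4  ] [0.176 0.135 0.   ] [0.173 0.172 0.1  ] [0.17 0.21 0.2 ] [0.167 0.247 0.3  ] [0.162 0.323 0.5  ]
side dark left bottom [ 0.714 -1.431 -0.7  ] [ 0.609 -1.077 -0.4  ] [ 0.469 -0.604  0.   ] [ 0.434 -0.486  0.1  ] [ 0.399 -0.368  0.2  ] [ 0.365 -0.25   0.3  ] [ 0.295 -0.013  0.5  ]
side edge light/dark normal [ 0.935  0.306 -0.18 ]
scene diag normal [-0.033 -0.954 -0.296]
scene lower edge normal [-0.28  -0.958  0.062]
side lower col left normal [0.995 0.09  0.037]
side dark left normal [ 0.897  0.404 -0.178]
side lower mid edge normal [ 0.991  0.129 -0.023]
```

>>> step_arm(
  motion=[
    [[-0.03, 0, 0, 0, 0, 0, 0.087], [-0.03, 0, 0, 0, 0, 0, 0.087], [-0.03, 0, 0, 0, 0, 0, 0.087], [-0.03, 0, 0, 0, 0, 0, 0.087], [0, 0, -0.03, 0, 0, 0, 0.087], [0, 0, -0.03, 0, 0, 0, 0.087], [0, 0, -0.03, 0, 0, 0, 0.087], [0, 0, -0.03, 0, 0, 0, 0.087], [0, 0, 0, 0, 0, 0, 0.087]],
  ],
)

```text
t: 1.7
eef_pos: [0.1419, -0.6462, 0.4036]
orientation: [3.077, 0.622, 0.0]
contact_force: [-0.4, 0.1, -0.2]
finger_gap: 1.003
gripper_force: 0.0
```

Run:
```python
from station import env
import cv2,numpy as np
s=env.state();print(s["t"],s["eef_pos"],s["orientation"],s["joints"],s["contact_force"])
a=[env.capture(n)["pixels"][:,:,::-1] for n in("wrist","side")]
cv2.imwrite("pics/w2.png",a[0])
cv2.imwrite("pics/w2c.png",np.hstack([cv2.resize(a[0],(480,360)),cv2.resize(a[1][:360,430:640],(300,514))[:360]]))
cv2.imwrite("pics/side2.png",a[1])
```

```text
1.7 [ 0.14192615 -0.64616989  0.40361834] [3.07692340e+00 6.21758872e-01 1.23329498e-04] [ 1.31569374e+00  3.34267024e-01 -1.87472834e-03  1.07819067e+00
  6.87303450e-04  1.72665720e+00  1.42008145e-01] [-0.39020561  0.07868965 -0.2351087 ]
```

View pics/w2c.png

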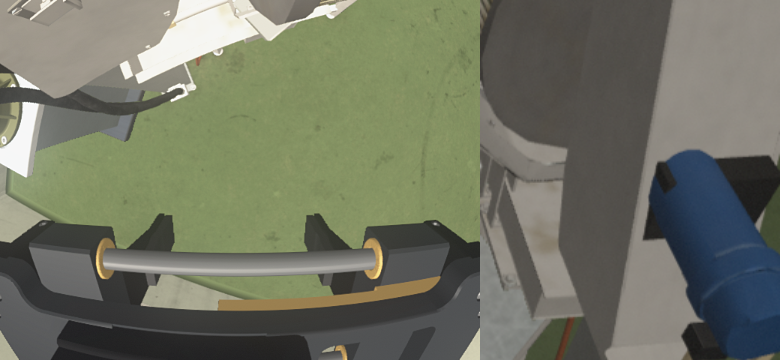

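The wrist view now sees down onto the grey box (corner about (80,130) in full image). That suggests its top is below the camera; check by triangulating against the earlier view.

```bash
cat >> h.py <<'E'
H=np.array([[-3.86067303e-04,-9.54790552e-01,-2.97279081e-01,8.16262051e-02],[9.99999775e-01,-5.31712785e-04,4.09067222e-04,-2.26813251e-05],[-5.48640607e-04,-2.97278856e-01,9.54790543e-01,-1.62032232e-01]])
def wr(pos,rv,u,v):
    x=(u-318.614)/371.648;y=(v-243.88)/371.648;r=np.hypot(x,y);d=np.array([x/r*np.sin(r),y/r*np.sin(r),np.cos(r)])
    R=cv2.Rodrigues(np.array(rv,float))[0];return R@H[:,3]+pos,R@H[:,:3]@d
def wpix(pos,rv,P):
    R=cv2.Rodrigues(np.array(rv,float))[0];c=H[:,:3].T@(R.T@(np.array(P)-pos)-H[:,3]);t=np.arctan2(np.hypot(c[0],c[1]),c[2]);q=c[:2]/np.hypot(c[0],c[1])*t*371.648;return q+[318.614,243.88]
W0=(np.array([.25215,-.59849,.22143]),[-3.07746,-.622,.00074]);W1=(np.array([.25294,-.60013,.28527]),[3.07465,.62134,.00166]);W2=(np.array([.14193,-.64617,.40362]),[3.07692,.62176,.0001])
E
python3 - <<'E'
from h import *
np.set_printoptions(precision=3,suppress=True)
def t2(n,*r):
    p=tri(*r);print(n,p,[round(float(np.linalg.norm(np.cross(p-o,d/np.linalg.norm(d)))),3) for o,d in r])
t2("corner",wr(*W0,158,150),wr(*W1,195,145),wr(*W2,80,129))
t2("corner12",wr(*W1,195,145),wr(*W2,80,129))
t2("corner12b",wr(*W1,195,145),wr(*W2,213,53))
for P in([.292,-.498,.214],[.211,-.189,.126],[.168,-.428,.06],[.202,-.416,.112]):print(P,wpix(*W2,P))
a=cv2.imread("pics/w2.png")[0:240,0:500];b=cv2.resize(a,(800,384));cv2.imwrite("pics/w2z.png",np.clip(b*1.4,0,255).astype(np.uint8))
E
```

```text
corner [ 0.311 -0.626  0.575] [0.057, 0.041, 0.09]
corner12 [ 0.285 -0.619  0.584] [0.064, 0.064]
corner12b [ 0.268 -0.448  0.069] [0.007, 0.007]
[0.292, -0.498, 0.214] [235.254  18.425]
[0.211, -0.189, 0.126] [40.841 45.361]
[0.168, -0.428, 0.06] [180.973 117.665]
[0.202, -0.416, 0.112] [167.85   88.963]
```

View pics/w2z.png

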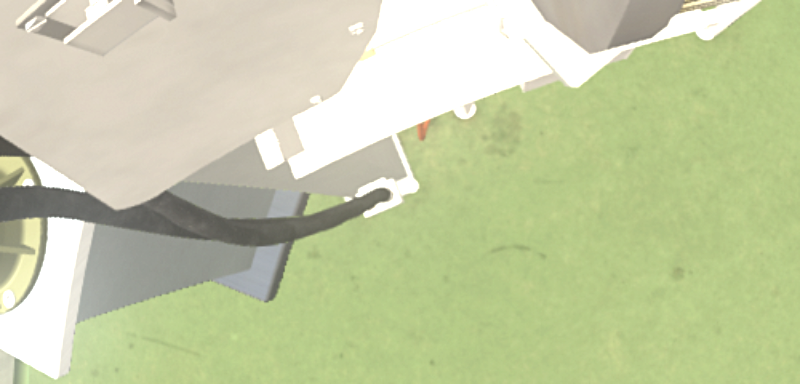

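Run:
```python
from h import *
np.set_printoptions(precision=3,suppress=True)
for z in(.07,.126,.2):
    for p in((75,130),(216,56),(0,85),(237,0)):
        o,d=wr(*W2,*p);print(z,p,o+d*(z-o[2])/d[2])
n=np.cross(wr(*W2,75,130)[1],wr(*W2,0,85)[1]);n/=np.linalg.norm(n);e=np.array([.262,-.283,.882]);e/=np.linalg.norm(e)
print(n,n@e)
n=np.cross(wr(*W2,216,56)[1],wr(*W2,237,0)[1]);n/=np.linalg.norm(n);print(n,n@e)
n=np.cross(wr(*W1,195,145)[1],wr(*W1,155,0)[1]);n/=np.linalg.norm(n);print(n,n@e)
# scene/side current: where do side light face bottom-right points lie
si=np.load("side0.npz")
for z in(.1,.126): print([onz(si,u,v,z) for u,v in((516,258),(530,259),(545,260))])
```

```text
0.07 (75, 130) [ 0.099 -0.263  0.07 ]
0.07 (216, 56) [ 0.264 -0.447  0.07 ]
0.07 (0, 85) [ 0.127 -0.057  0.07 ]
0.07 (237, 0) [ 0.349 -0.441  0.07 ]
0.126 (75, 130) [ 0.112 -0.302  0.126]
0.126 (216, 56) [ 0.259 -0.466  0.126]
0.126 (0, 85) [ 0.137 -0.12   0.126]
0.126 (237, 0) [ 0.334 -0.461  0.126]
0.2 (75, 130) [ 0.13  -0.355  0.2  ]
0.2 (216, 56) [ 0.252 -0.491  0.2  ]
0.2 (0, 85) [ 0.151 -0.203  0.2  ]
0.2 (237, 0) [ 0.314 -0.487  0.2  ]
[ 0.94  -0.128 -0.315] 0.005130836518502546
[ 0.063 -0.947 -0.313] 0.008654210948524477
[ 0.594 -0.742 -0.313] 0.09310029423172422
[array([ 0.221, -0.205,  0.1  ]), array([ 0.2  , -0.219,  0.1  ]), array([ 0.178, -0.234,  0.1  ])]
[array([ 0.219, -0.183,  0.126]), array([ 0.198, -0.197,  0.126]), array([ 0.177, -0.211,  0.126])]
```

The box is a leaning column: bottom corners near (.21,-.19), (.11,-.30), (.26,-.47) at z≈.13, leaning away from the robot. I'll go up to z≈.55, pull in to r≈.43, then swing in front of it.

>>> step_arm(
  motion=[
    [[0, 0, -0.05, 0, 0, -9.6, 0.087], [0, 0, -0.05, 0, 0, -9.6, 0.087], [0, 0, -0.046, 0, 0, -9.6, 0.087], [0, 0, 0, 0, 0, -9.6, 0.087], [0, 0, 0, 0, 0, -9.6, 0.087], [0, 0, 0, 0, 0, -9.6, 0.087], [0, 0, 0, 0, 0, -9.6, 0.087], [0, 0, 0, 0, 0, 0, 0.087]],
  ],
)

```text
t: 2.8
eef_pos: [0.1414, -0.6437, 0.5416]
orientation: [2.221, 2.218, -0.003]
contact_force: [-0.4, -0.1, 0.8]
finger_gap: 1.002
gripper_force: 0.0
```

>>> step_arm(
  motion=[
    [[0.043, -0.0285, 0, 0, 0, 0, 0.087], [0.043, -0.0285, 0, 0, 0, 0, 0.087], [0.043, -0.0285, 0, 0, 0, 0, 0.087], [0.043, -0.0285, 0, 0, 0, 0, 0.087], [0.043, -0.0285, 0, 0, 0, 0, 0.087], [0, 0, 0, 0, 0, 0, 0.087]],
  ],
)

```text
t: 3.55
eef_pos: [-0.0041, -0.4259, 0.5435]
orientation: [2.223, 2.208, -0.008]
contact_force: [0.2, 0.5, -0.4]
finger_gap: 1.004
gripper_force: 0.0
```

Run:
```python
from station import env
s=env.state();print(s["t"],s["eef_pos"],s["orientation"],s["joints"],s["contact_force"])
```

```text
3.55 [-0.00405932 -0.42594022  0.54349485] [ 2.22308513  2.20791322 -0.00801426] [ 1.34309993 -0.11870505  0.14999914  1.29120652  0.01747748  1.95801953
  1.49197572] [ 0.20845696  0.51585825 -0.35720743]
```

>>> step_arm(
  motion=[
    [[0.0042, 0.0598, 0, 0, 0, -8, 0.087], [0.0042, 0.0598, 0, 0, 0, -8, 0.087], [0.0042, 0.0598, 0, 0, 0, -8, 0.087], [0.0042, 0.0598, 0, 0, 0, -8, 0.087], [0, 0, 0, 0, 0, 0, 0.087]],
  ],
)

```text
t: 4.18
eef_pos: [0.2314, -0.3606, 0.5408]
orientation: [1.508, 2.752, -0.004]
contact_force: [0.5, -0.6, 0.7]
finger_gap: 1.001
gripper_force: 0.0
```

>>> step_arm(
  motion=[
    [[0.0042, 0.0598, 0, 0, 0, -8, 0.087], [0.0042, 0.0598, 0, 0, 0, -8, 0.087], [0, 0, 0, 0, 0, 0, 0.087]],
  ],
)

```text
t: 4.55
eef_pos: [0.321, -0.283, 0.541]
orientation: [1.113, 2.934, -0.007]
contact_force: [-0.5, -1.6, 0.4]
finger_gap: 1.0
gripper_force: 0.0
```

>>> step_arm(
  motion=[
    [[0.0042, 0.0598, 0, 0, 0, -8, 0.087], [0.0042, 0.0598, 0, 0, 0, -8, 0.087], [0.0042, 0.0598, 0, 0, 0, -8, 0.087], [0.0042, 0.0598, 0, 0, 0, -8, 0.087], [0.0042, 0.0598, 0, 0, 0, -8, 0.087], [0, 0, 0, 0, 0, 0, 0.087]],
  ],
)

```text
t: 5.3
eef_pos: [0.4277, -0.0095, 0.5401]
orientation: [0.044, 3.139, -0.01]
contact_force: [-0.5, -1.0, 0.5]
finger_gap: 1.0
gripper_force: 0.0
```

Run:
```python
from station import env
import cv2
s=env.state();print(s["t"],s["eef_pos"],s["orientation"],s["joints"],s["contact_force"])
print(cv2.Rodrigues(s["orientation"])[0])
```

```text
5.3 [ 0.42766899 -0.00954619  0.54011284] [ 0.04397269  3.13917994 -0.00973362] [ 0.66860956 -0.10338914 -0.61728457  1.26809061 -0.05788422  1.95499052
  1.57478359] [-0.47579303 -0.96510755  0.45374927]
[[-0.99960547  0.02801608  0.0020026 ]
 [ 0.02800312  0.99958843 -0.00622936]
 [-0.0021763  -0.00617083 -0.99997859]]
```

>>> step_arm(
  motion=[
    [[-0.02, 0, 0.056, 0, 0, 1.6, 0.087], [0, 0, 0.058, 0, 0, 0, 0.087], [0, 0, 0.058, 0, 0, 0, 0.087], [0, 0, 0.058, 0, 0, 0, 0.087], [0, 0, 0.058, 0, 0, 0, 0.087], [0, 0, 0, 0, 0, 0, 0.087]],
  ],
)

```text
t: 6.05
eef_pos: [0.4444, -0.0181, 0.2477]
orientation: [-0.105, -3.131, 0.008]
contact_force: [0.3, -0.5, 1.5]
finger_gap: 0.998
gripper_force: 0.0
```

Run:
```python
from station import env
from h import *
s=env.state();print(s["t"],s["eef_pos"],s["orientation"])
c=env.capture("wrist");im=c["pixels"][:,:,::-1].copy();cv2.imwrite("pics/w3raw.png",im)
np.savez("w3.npz",p=s["eef_pos"],r=s["orientation"])
for P in([.448,-.009,.088],[.448,-.009,.014],[.592,.017,.07],[.5746,-.0287,.058],[.606,.0647,.058]):
    q=wpix(s["eef_pos"],s["orientation"],P);print(P,q);cv2.circle(im,tuple(int(v) for v in q),3,(0,0,255),-1)
cv2.imwrite("pics/w3.png",im)
```

```text
6.05 [ 0.44436965 -0.01814584  0.24766988] [-0.10539868 -3.13145688  0.00835007]
[0.448, -0.009, 0.088] [329.93798932 228.73848521]
[0.448, -0.009, 0.014] [328.27675229 211.74179596]
[0.592, 0.017, 0.07] [360.85744572 351.64109496]
[0.5746, -0.0287, 0.058] [317.88263744 335.21269196]
[0.606, 0.0647, 0.058] [401.3765078  352.46583175]
```

View pics/w3.png

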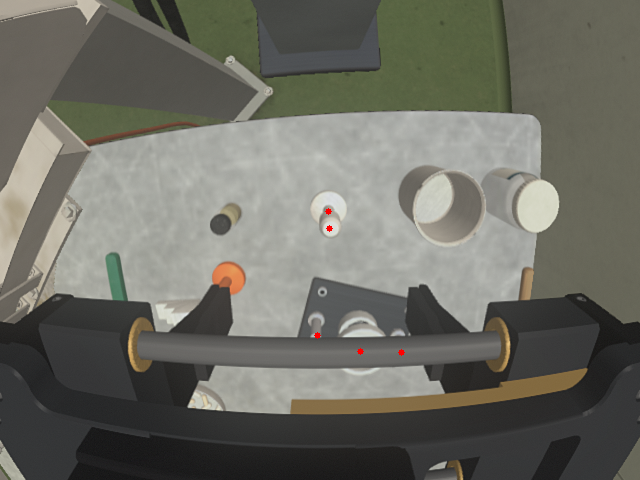

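The wrist view shows the tamper top at (330,229) and foot disc at (328,208), as predicted. Correct yaw and centre, then descend.

>>> step_arm(
  motion=[
    [[-0.004, 0.009, 0, 0, 0, -3.8, 0.087], [0, 0, 0.05, 0, 0, 0, 0.087], [0, 0, 0.05, 0, 0, 0, 0.087], [0, 0, 0, 0, 0, 0, 0.087], [0, 0, 0, 0, 0, 0, 0.087]],
  ],
)

```text
t: 6.72
eef_pos: [0.4554, -0.0084, 0.1555]
orientation: [-0.005, 3.135, -0.011]
contact_force: [1.0, -0.3, -0.4]
finger_gap: 0.998
gripper_force: 0.0
```

Run:
```python
from station import env
from h import *
s=env.state();print(s["t"],s["eef_pos"],cv2.Rodrigues(s["orientation"])[0],s["contact_force"])
c=env.capture("wrist");im=c["pixels"].copy();cv2.imwrite("pics/w4.png",im[:,:,::-1])
g=cv2.inRange(cv2.cvtColor(im,cv2.COLOR_RGB2HSV),(0,0,205),(180,60,255))[120:300,220:440]
n,l,st,ce=cv2.connectedComponentsWithStats(g)
print([(st[i].tolist(),(ce[i]+[220,120]).round(1)) for i in range(1,n) if st[i][4]>60])
for P in([.448,-.009,.088],[.448,-.009,.014]):print(wpix(s["eef_pos"],s["orientation"],P))
```

```text
6.725 [ 0.45539897 -0.00839947  0.15549162] [[-0.99997433 -0.00313157  0.00644514]
 [-0.00317701  0.99997009 -0.00705184]
 [-0.00642287 -0.00707214 -0.99995436]] [ 0.96775072 -0.27931224 -0.39198601]
[([78, 73, 44, 38, 897], array([321.5, 207.7])), ([89, 113, 22, 23, 372], array([319.6, 244.6]))]
[318.34454503 247.32936394]
[318.98065082 219.79986925]
```

>>> step_arm(
  motion=[
    [[0.01, 0.0005, 0, 0, 0, 0, 0.087], [0, 0, 0.035, 0, 0, 0, 0.087], [0, 0, 0.035, 0, 0, 0, 0.087], [0, 0, 0.033, 0, 0, 0, 0.087], [0, 0, 0, 0, 0, 0, 0.087], [0, 0, 0, 0, 0, 0, 0.087], [0, 0, 0, 0, 0, 0, 0.087]],
  ],
)

```text
t: 7.65
eef_pos: [0.4442, -0.0084, 0.0508]
orientation: [-0.006, 3.137, -0.012]
contact_force: [-0.5, 0.6, 0.0]
finger_gap: 1.001
gripper_force: 0.0
```

>>> step_arm(
  motion=[
    [[0, 0, 0, 0, 0, 0, 0.0], [0, 0, 0, 0, 0, 0, 0.0], [0, 0, 0, 0, 0, 0, 0.0], [0, 0, 0, 0, 0, 0, 0.0], [0, 0, 0, 0, 0, 0, 0.0], [0, 0, 0, 0, 0, 0, 0.0]],
  ],
  grip_force=40,
)

```text
t: 8.4
eef_pos: [0.4428, -0.0081, 0.0489]
orientation: [-0.007, 3.14, -0.01]
contact_force: [-0.4, 0.3, 0.4]
finger_gap: 0.398
gripper_force: 0.0
```

>>> step_arm(
  motion=[
    [[0, 0, 0, 0, 0, 0, 0.0], [0, 0, 0, 0, 0, 0, 0.0], [0, 0, 0, 0, 0, 0, 0.0], [0, 0, 0, 0, 0, 0, 0.0], [0, 0, 0, 0, 0, 0, 0.0]],
  ],
)

```text
t: 9.02
eef_pos: [0.4428, -0.0082, 0.049]
orientation: [-0.007, 3.14, -0.011]
contact_force: [0.7, -0.4, -0.0]
finger_gap: 0.211
gripper_force: 40.0
```

>>> step_arm(
  motion=[
    [[0, 0, -0.02, 0, 0, 0, 0.0], [0, 0, -0.03, 0, 0, 0, 0.0], [0, 0, -0.04, 0, 0, 0, 0.0], [0, 0, -0.04, 0, 0, 0, 0.0], [0, 0, 0, 0, 0, 0, 0.0], [0, 0, 0, 0, 0, 0, 0.0], [0, 0, 0, 0, 0, 0, 0.0]],
  ],
)

```text
t: 9.9
eef_pos: [0.4416, -0.0073, 0.1775]
orientation: [0.007, -3.14, 0.01]
contact_force: [-0.6, 0.3, -0.7]
finger_gap: 0.21
gripper_force: 40.0
```

Run:
```python
from station import env
from h import *
s=env.state();print(s["t"],s["eef_pos"],cv2.Rodrigues(s["orientation"])[0],s["contact_force"],s["finger_gap"]*.087)
ims=[]
for n in("scene","side","wrist"):
    c=env.capture(n);im=c["pixels"][:,:,::-1];cv2.imwrite(f"pics/{n}5.png",im);ims.append(im)
f=lambda x:cv2.resize(x,(400,300),interpolation=2)
cv2.imwrite("pics/c5.png",np.vstack([np.hstack([f(ims[0][150:330,200:440]),f(ims[1][150:330,200:440])]),np.hstack([cv2.resize(ims[2],(400,300)),f(ims[2][150:390,200:520])])]))
```

```text
9.9 [ 0.4415844  -0.00725643  0.17754099] [[-0.99998937 -0.00442781 -0.00128299]
 [-0.00441995  0.99997185 -0.00606332]
 [ 0.0013098  -0.00605759 -0.99998079]] [-0.58555295  0.32909664 -0.72214423] 0.018277135960381493
```

View pics/c5.png

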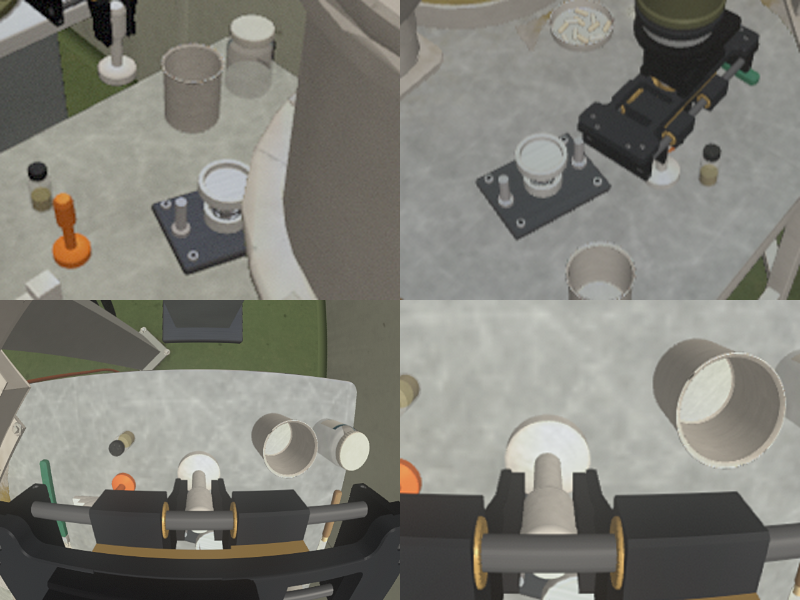

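The composite confirms the tamper is gripped and lifted upright (foot at about (200,465) in the wrist panel). The cup is unchanged, at about (541,156) in the side panel. Next I move over the cup for a close measurement.

>>> step_arm(
  motion=[
    [[0, 0, -0.05, 0, 0, 0, 0.0], [-0.03, 0.005, -0.03, 0, 0, 0, 0.0], [-0.05, 0.01, 0, 0, 0, 0, 0.0], [-0.05, 0.01, 0, 0, 0, 0, 0.0], [-0.038, 0, 0, 0, 0, 0, 0.0], [0, 0, 0, 0, 0, 0, 0.0], [0, 0, 0, 0, 0, 0, 0.0]],
  ],
)

```text
t: 10.92
eef_pos: [0.6097, 0.0192, 0.2582]
orientation: [0.007, -3.141, 0.01]
contact_force: [-0.4, -0.8, -0.7]
finger_gap: 0.209
gripper_force: 40.0
```

Run:
```python
from station import env
from h import *
np.set_printoptions(precision=4,suppress=True)
s=env.state();p,r=s["eef_pos"],s["orientation"];print(s["t"],p,r,s["finger_gap"])
c=env.capture("wrist");im=c["pixels"];cv2.imwrite("pics/w6.png",im[:,:,::-1]);np.savez("w6.npz",p=p,r=r)
# orthorectify onto z=.07 plane (rim): 0.5 mm/px around expected cup
def ortho(z,cx,cy,h=.07,m=.0005):
    n=int(2*h/m);mp=np.zeros((n,n,2),np.float32)
    for i in range(n):
        for j in range(n): mp[i,j]=wpix(p,r,[cx-h+m*i,cy-h+m*j,z])
    return cv2.remap(im,mp[...,0],mp[...,1],1)
for z,nm in((.07,"rim"),(.058,"post")):
    o=ortho(z,.592,.018);cv2.imwrite(f"pics/o_{nm}.png",o[:,:,::-1])
    g=cv2.medianBlur(cv2.cvtColor(o,cv2.COLOR_RGB2GRAY),5)
    rr=(56,68) if nm=="rim" else (9,15)
    for alt in ([rr,(46,54)] if nm=="rim" else [rr]):
        cs=cv2.HoughCircles(g,cv2.HOUGH_GRADIENT,1.0,20,param1=80,param2=14,minRadius=alt[0],maxRadius=alt[1])
        if cs is not None:
            for v,u,R in cs[0][:6]: print(nm,.592-.07+u*.0005,.018-.07+v*.0005,"R mm",R*.5)
print(wpix(p,r,[.592,.018,.07]))
```

```text
10.925 [0.6097 0.0192 0.2582] [ 0.0074 -3.1409  0.0096] 0.2089599215780026
rim 0.59225 0.017750002 R mm 30.6
rim 0.59225 0.017750002 R mm 25.55
post 0.60375 -0.03875 R mm 4.8
post 0.53875 -0.017749999 R mm 4.7
post 0.60825 0.067250006 R mm 5.9
post 0.57675004 -0.03175 R mm 5.45
post 0.63275003 0.053250007 R mm 4.8
post 0.56825 0.074750006 R mm 5.0
[318.5048 198.9281]
```

Run:
```python
from h import *
w=np.load("w6.npz");p,r=w["p"],w["r"];im=cv2.imread("pics/wrist5.png");p5=np.array([.44158,-.00726,.17754]);
import sys
for nm,pp in(("wrist5",p5),("w6",p)):
    im=cv2.imread(f"pics/{nm}.png");m=.0005;h=.05;n=200
    for zz in(.035,):   # foot top, below TCP
        z=pp[2]-zz;mp=np.zeros((n,n,2),np.float32)
        for i in range(n):
            for j in range(n): mp[i,j]=wpix(pp,r,[pp[0]-h+m*i,pp[1]-h+m*j,z])
        o=cv2.remap(im,mp[...,0],mp[...,1],1);g=cv2.medianBlur(cv2.cvtColor(o,cv2.COLOR_BGR2GRAY),3);cv2.imwrite(f"pics/foot_{nm}.png",o)
        cs=cv2.HoughCircles(g,cv2.HOUGH_GRADIENT,1.0,15,param1=80,param2=12,minRadius=36,maxRadius=45)
        if cs is not None:
            for v,u,R in cs[0][:4]: print(nm,"dx",(-h+u*m).round(4),"dy",(-h+v*m).round(4),"R mm",R*.5)
```

```text
wrist5 dx -0.0002 dy -0.0002 R mm 18.85
w6 dx 0.0003 dy -0.0007 R mm 19.4
w6 dx -0.0462 dy -0.0027 R mm 19.25
w6 dx -0.0472 dy 0.0048 R mm 22.2
```

>>> step_arm(
  motion=[
    [[0.0174, -0.001, 0, 0, 0, 0, 0.0], [0, 0, 0.04, 0, 0, 0, 0.0], [0, 0, 0.04, 0, 0, 0, 0.0], [0, 0, 0.03, 0, 0, 0, 0.0], [0, 0, 0.02, 0, 0, 0, 0.0], [0, 0, 0, 0, 0, 0, 0.0], [0, 0, 0, 0, 0, 0, 0.0], [0, 0, 0, 0, 0, 0, 0.0]],
  ],
)

```text
t: 11.98
eef_pos: [0.5942, 0.0172, 0.1306]
orientation: [-0.007, 3.138, -0.011]
contact_force: [0.4, -0.1, -0.7]
finger_gap: 0.206
gripper_force: 40.0
```

>>> step_arm(
  motion=[
    [[0.0018, 0.0008, 0, 0, 0, 0, 0.0], [0, 0, 0.006, 0, 0, 0, 0.0], [0, 0, 0.006, 0, 0, 0, 0.0], [0, 0, 0, 0, 0, 0, 0.0], [0, 0, 0, 0, 0, 0, 0.0]],
  ],
)

```text
t: 12.6
eef_pos: [0.5914, 0.0178, 0.1169]
orientation: [-0.007, 3.14, -0.01]
contact_force: [0.1, 0.2, -1.4]
finger_gap: 0.215
gripper_force: 40.0
```

>>> step_arm(
  motion=[
    [[0, 0, 0.004, 0, 0, 0, 0.0], [0, 0, 0.004, 0, 0, 0, 0.0], [0, 0, 0.003, 0, 0, 0, 0.0], [0, 0, 0, 0, 0, 0, 0.0], [0, 0, 0, 0, 0, 0, 0.0], [0, 0, 0, 0, 0, 0, 0.0]],
  ],
)

```text
t: 13.35
eef_pos: [0.5918, 0.0176, 0.1065]
orientation: [-0.007, 3.139, -0.011]
contact_force: [-0.5, -0.1, 4.6]
finger_gap: 0.21
gripper_force: 40.0
```

>>> step_arm(
  motion=[
    [[0, 0, 0.003, 0, 0, 0, 0.0], [0, 0, 0.003, 0, 0, 0, 0.0], [0, 0, 0.0015, 0, 0, 0, 0.0], [0, 0, 0, 0, 0, 0, 0.0], [0, 0, 0, 0, 0, 0, 0.0], [0, 0, 0, 0, 0, 0, 0.0], [0, 0, 0, 0, 0, 0, 0.0]],
  ],
)

```text
t: 14.22
eef_pos: [0.592, 0.0177, 0.0995]
orientation: [-0.007, 3.139, -0.011]
contact_force: [-0.8, -0.9, 7.7]
finger_gap: 0.211
gripper_force: 40.0
```

Run:
```python
from station import env
from h import *
np.set_printoptions(precision=4,suppress=True)
s=env.state();print(s["t"],s["eef_pos"],s["contact_force"],s["gripper_force"])
# rim drop in side/scene views: vertical shift of cup between before (5) and now by phase correlation of rim patch
for n,box in(("scene",None),("side",None)):
    c=env.capture(n);b=c["pixels"][:,:,::-1];cv2.imwrite(f"pics/{n}7.png",b)
    a=cv2.imread(f"pics/{n}0.png");K=np.array([[c["fx"],0,c["cx"]],[0,c["fy"],c["cy"]],[0,0,1]])
    P=[np.array([[.5923,.0178,z]]) for z in(.07,.058)];q=[cv2.projectPoints(x,c["rvec"],c["tvec"],K,None)[0].ravel() for x in P]
    print(n,"rim px at rest/12mm",q)
    # left rim edge patch
    u,v=q[0].astype(int)
    for du in(-22,-16,16,22):
        for dv in(-14,14,0):
            t=cv2.cvtColor(a[v+dv-7:v+dv+8,u+du-6:u+du+7],6);R=cv2.cvtColor(np.ascontiguousarray(b[v+dv-9:v+dv+20,u+du-8:u+du+9]),6)
            m=cv2.matchTemplate(R,t,5);_,mx,_,l=cv2.minMaxLoc(m);print(du,dv,round(mx,2),(l[0]-2,l[1]-2),end="; ")
    print()
```

```text
14.225 [0.592  0.0177 0.0995] [-0.8194 -0.8801  7.6975] 40.00183607916824
scene rim px at rest/12mm [array([335.6943, 257.0368]), array([335.4036, 261.8452])]
-22 -14 -0.21 (-2, 12); -22 14 0.97 (0, 0); -22 0 0.74 (-2, 1); -16 -14 0.36 (-2, -2); -16 14 0.82 (1, 5); -16 0 0.66 (-1, 5); 16 -14 0.68 (-1, -1); 16 14 0.94 (0, -1); 16 0 0.86 (-1, 4); 22 -14 0.97 (0, 0); 22 14 0.81 (0, 0); 22 0 0.86 (0, 0); 
side rim px at rest/12mm [array([283.9473, 241.6872]), array([284.203 , 245.3699])]
-22 -14 0.66 (-1, 7); -22 14 0.98 (0, 0); -22 0 0.26 (-2, 6); -16 -14 0.12 (-2, 7); -16 14 0.9 (-1, 0); -16 0 0.56 (-2, -2); 16 -14 0.6 (2, 5); 16 14 0.92 (1, 1); 16 0 0.86 (0, 3); 22 -14 1.0 (0, 0); 22 14 0.94 (0, 0); 22 0 0.9 (0, 0);
```

Run:
```python
from station import env
import numpy as np
f=[]
for i in range(12):
    env.capture("side");s=env.state();f.append(s["contact_force"][2])
print(np.mean(f),np.std(f),s["eef_pos"],s["t"])
```

```text
8.34665112405177 0.47565963219704005 [0.59198262 0.01764064 0.09954036] 14.925
```

>>> step_arm(
  motion=[
    [[0, 0, 0.001, 0, 0, 0, 0.0], [0, 0, 0, 0, 0, 0, 0.0], [0, 0, 0, 0, 0, 0, 0.0], [0, 0, 0, 0, 0, 0, 0.0], [0, 0, 0, 0, 0, 0, 0.0], [0, 0, 0, 0, 0, 0, 0.0], [0, 0, 0, 0, 0, 0, 0.0], [0, 0, 0, 0, 0, 0, 0.0]],
  ],
)

```text
t: 15.92
eef_pos: [0.592, 0.0176, 0.0987]
orientation: [-0.007, 3.139, -0.011]
contact_force: [-2.6, -1.0, 8.2]
finger_gap: 0.214
gripper_force: 40.0
```

Run:
```python
from station import env
import numpy as np
f=[]
for i in range(10):
    env.capture("side");s=env.state();f.append(s["contact_force"][2])
print(np.mean(f),s["eef_pos"],s["orientation"],s["gripper_force"],s["t"])
print(env.job_done())
```

```text
9.048814802825678 [0.59201823 0.0176742  0.0986431 ] [-0.00681238  3.13883616 -0.01096748] 40.00193210194027 16.425
the job is handed in; nothing more can be done
None
```

I handed the job in at about t = 16.4 s with the tamper upright in the gripper (40 N grip), its foot in the cup, pressing with about 10 N; I estimate 11–12 mm of press against the 12 mm target, but the hand-in call returned no verdict.

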